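Fit the seasoning shaker's top, then take off its cap

ROBOT

A 6-joint arm with a two-finger parallel gripper is mounted at the origin on the work surface. World frame = base frame: x ahead of the robot, y to its left, z up, the work surface at z = 0. Lengths are in m, angles in rad, forces in N, time in s.
With the tool pointing down it reaches from about 0.375 to 0.9 m from the base axis. Payload 3.1 kg.
Tool frame: the origin (TCP) lies on the centre line of the jaws, within the pads' length; the fingertips stand ahead of it and the grasp point (between the pads) lies 3 mm ahead of it (robot.tip_reach is the z of the fingertips in the tool frame, in m); z points along the fingers, y is the line along which they close (so a half turn about z gives the same grasp; the last joint's range is limited). The gripper opens to 87 mm and grips with 3 to 60 N. Pads are 19 mm wide; open, the fingers measure 117 mm over their backs; the gripper's body (75 mm by 190 mm) begins 51 mm behind the grasp point.
Start: joints at [-1.446, 0.527, 1.433, -0, 1.181, -0.178], TCP at [0.187, -0.596, 0.245] pointing down, gripper open.
Joint ranges: [-3.08, 3.08], [-0.75, 2.2], [0.22, 2.44], [-1.43, 4.57], [0, 2.65], [-2.85, 2.85]. Speed limits (rad/s): [2.79, 2.79, 3.14, 3.14, 3.14, 3.14].

INTERFACE

Orientations are given as a unit quaternion [x, y, z, w].
In Python, from rig import sensors, eyes, ticket, robot gives the robot as it stands.
- The arm moves only by the tool drive_tool, never from a script. Its argument "deltas" is a list that holds one entry, the list of rows, each a list of 6 numbers: the shift along the tool's x, y, z in mm, then the turn, a rotation vector about the tool's x, y, z in rad. A call has 1 to 8 rows; each row shifts and turns the commanded pose from where the row before left it, along the tool's axes as they then stand; what a row does not reach is not made up. A row lasts 1/12 s, in which the tool goes at most 41.7 mm and 7.16 degrees, less where a joint would pass 70% of its speed; a pose out of reach is approached as far as the arm can. A call is refused whole if a number of a shift passes 41.7 or a number of a turn 0.125, either way. A call with a gripper value outside its range is refused whole. "gripper" is the opening in per cent of the stroke, from 0 (shut) to 100 (fully open), set as the call begins (left out, the last holds). The fingers move at their own pace and stop on an object; "squeeze" is the grip in N (left out, the last holds). Time passes only in rows, so rows that do not move let the fingers close. It gives the time, the measured TCP pose, the force, the opening and the grip force at its end, in the units of the state.
- sensors.get_obs(): the state, without advancing time (a new reading comes with each control period).
- eyes.camera(name): name is "scene" or "top"; returns a dict with "img" (420x560x3 uint8, red, green, blue), "fov_y" (degrees; the focal length in pixels is half the picture's height over the tangent of half this angle, whatever the lens; pixels are square), "cx", "cy" (the principal point, pixels), "xyz" and "attitude" of the camera in the world. Camera axes: x right, y up, looking along -z (the intrinsics and any distortion apply to the point x, -y, -z); pixel columns grow to the right and rows downward; lengths in m; the calibration is good to about 2 mm. A picture is of the moment at which its call begins. There is no depth.
- ticket.hand_in(): hands the job in; it is judged then, once.
The state is a dict: "time": time; "q": joint angles; "joint_velocities": joint speeds; "joint_torque": joint torques, N m; "position": TCP position; "tool_rot": TCP orientation; "ft_force": force on the tool from outside, world axes, zero at the start; "moment": the same for the moment, N m; "grip_width": finger opening in m; "grip_force": force on a finger pad.
Only numpy, scipy, OpenCV 4.12 (cv2) and the standard library are available. Lean on these libraries where they do the work, as an engineer would, in place of code of your own. Each camera call takes 0.05 s, during which the arm holds its last target. There are 200 camera calls.

TASK

At the tasting corner of the market stall, put the open seasoning shaker's sprinkler top back on it: carry the top over by its steel band with the black cap still sitting on it, set it gently into the shaker's mouth (no dropping) until it is fully home, and let go of it. Then take the cap alone straight up off the top, leaving the top seated and the shaker standing where it is, and finish while holding the cap upright in the gripper, clear above the shaker by about a hand's width. Leave the closed shaker and everything else around where it stands.

Things in the scene. Friction and masses are not known exactly. Their poses are not given: they have to be found in the camera images.
- shaker_center (a point): the open seasoning shaker: upright steel can, 64 mm diameter, 95 mm tall, about 0.3 kg, loose, no top on it at the start. This point is on its axis half-way up (47.5 mm above its foot); z is up its axis. It stands on the black rubber mat, some 120 to 175 mm (centre to centre) from the closed shaker.
- shaker_mouth (a point): centre of the open shaker's mouth, at rim height (95 mm above its foot). The mouth is 57 mm across inside and the wall is 2.5 mm thick.
- top_band (a point): the shaker's sprinkler top (inner lid), about 0.14 kg, loose, upright on the wooden board, cap on: rubber plug, above it a knurled steel band (66 mm diameter, 16 mm tall), above that a steel crown with holes (39 mm diameter, 19 mm tall). This point is at the band's centre, on the axis, 8 mm above the band's underside; z is up. All round: any yaw will do.
- plug_foot (a point): centre of the underside of the top's rubber plug, 20 mm below top_band. The plug is 54 mm in diameter, tapered to 47 mm at its foot, 12 mm tall. Fully home, it is inside the mouth and the band's underside rests on the shaker's rim: top_band is then 8 mm above shaker_mouth. It drops in by its own weight; no turning or pressing.
- cap_center (a point): the cap (outer lid): black plastic cup upside down over the crown, 51 mm outer and 46 mm inner diameter, 32 mm tall, about 35 g. Slipped on loosely (no thread or snap, 2 to 3 mm of play), its rim on the band's upper face. This point is on its axis half-way up, 16 mm above its rim, 24 mm above top_band when in place; z is up. It comes straight up, free after 19 mm.
- board: wooden board 240 x 240 x 18 mm, fixed to the table; origin at the centre of its underside. The sprinkler top, the tomato and the cup of picks stand on it.
- bar_mat: black ribbed rubber mat 240 x 240 x 8 mm, fixed to the table; origin at the centre of its underside. The two shakers stand on it.
- full_shaker_center (a point): bystander: the closed shaker, the same make with its own top and cap on (143 mm tall in all, 66 mm across the band); it stays closed. This point is on its axis half-way up (71.5 mm above its foot).
- tomato_center (a point): bystander: loose tomato on the board, 68 mm diameter, 54 mm tall; this point is at its centre.
- pick_cup_center (a point): bystander: white cup of wooden sampling picks on the board, 48 mm diameter, 52 mm tall, picks to 80 mm; this point is half-way up the cup.
- punnet: bystander: square pulp punnet of tomatoes, 115 x 115 mm and 80 mm tall, beyond the board and the mat; origin at the centre of its underside.
- drink: bystander: paper cup with lid and straw, 92 mm diameter, 162 mm tall, straw to 225 mm; origin at the centre of its underside.
- bottle: bystander: green wine bottle, 74 mm diameter, 298 mm tall; origin at the centre of its underside.
- napkins: bystander: steel napkin dispenser, 120 x 160 x 130 mm tall; origin at the centre of its underside.
Not all that is in view belongs to the job. Of the things that look like the part that bears cap_center, the smaller one is meant. Leave any blue look-alike of the part that bears shaker_center alone.

How it is judged:
By the outcome, as a careful person would: the job done as asked, in the order asked, and still so for the second after the job is handed in, while the arm keeps its last pose, push and grip.
It also fails if it takes over 51 s, if anything falls off the work surface, if the arm or the gripper's body presses on something with over 40 N, if the wrist force passes 120 N, or if a joint passes its speed limit or range.

## Working session

There is one attempt and no reset: what is moved stays moved. The work goes in short steps, Python scripts to look and compute and a tool call to move; the robot and the scene stay as the last step left them, time stands still between calls to the robot, and variables do not carry over. Pictures are saved under pics/ and viewed, at most 10 in all, crops included, and the job is handed in when it is done.

Besides the shell and the picture viewer there is one more tool, called after ">>>" as name([rows], argument=value, ...), one row to a line, values as JSON. drive_tool: Moves the arm, as the interface text tells. Its arguments: {"type":"object","properties":{"deltas":{"type":"array"},"gripper":{"type":"number"},"squeeze":{"type":"number"}},"required":["deltas"]}

```bash
mkdir -p pics; ls; python3 - <<'E'
from rig import sensors, eyes, ticket, robot
import cv2,pickle
d={}
for n in("scene","top"):
    c=eyes.camera(n);d[n]=c
    cv2.imwrite(f"pics/{n}0.png",c["img"][:,:,::-1])
    print(n,{k:v for k,v in c.items() if k!="img"})
pickle.dump(d,open("c0.pkl","wb"))
print(sensors.get_obs(),robot.tip_reach)
E
```

```text
pics
scene {'fov_y': 52.15061596311532, 'cx': 275.5051932152884, 'cy': 205.19019630098083, 'xyz': array([1.57835844, 0.56306266, 0.83736936]), 'attitude': array([0.24434128, 0.41586261, 0.76233159, 0.43151613])}
top {'fov_y': 54.484173755436906, 'cx': 279.35844796278275, 'cy': 210.3238506361781, 'xyz': array([ 0.3384151 , -0.03363987,  1.49266377]), 'attitude': array([ 0.06589005, -0.05461262, -0.70446811,  0.70455705])}
{'time': 0.1, 'q': array([-1.44548828e+00,  5.28371017e-01,  1.43376741e+00, -1.14859978e-05,
        1.18140974e+00, -1.78484571e-01]), 'joint_velocities': array([ 0.00063163, -0.00164078, -0.00272113,  0.00010702,  0.00070206,
        0.00079476]), 'joint_torque': array([-2.74386375e-04, -4.40986454e+01, -1.77151179e+01,  6.34759362e-02,
        5.33817674e-02, -4.65963251e-05]), 'position': array([ 0.18691938, -0.59574794,  0.24367294]), 'tool_rot': array([ 9.88485116e-01,  1.51314965e-01,  2.06847021e-05, -9.77551981e-04]), 'ft_force': array([ 0.10879857, -0.54756465,  0.21618151]), 'moment': array([ 0.03528217, -0.03083276, -0.05962169]), 'grip_force': 0.0, 'grip_width': 0.08695787545236626} 0.022
```

View pics/scene0.png

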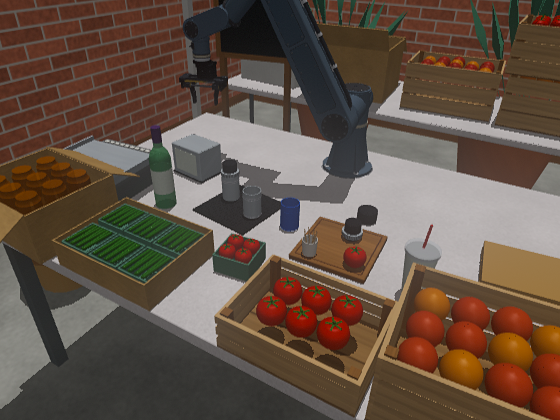

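View pics/top0.png

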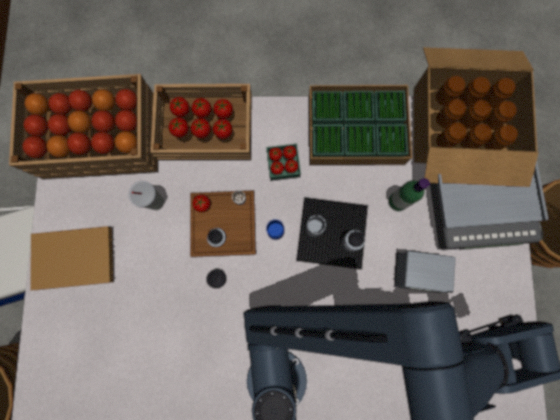

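Scene shows the board with the capped top at (352,230), a tomato, and picks; a loose black cap off the board at (368,214); the open steel can at (252,200), the closed shaker at (230,180), and a blue can at (290,213). In the top view these are at (216,237), (217,278), (316,225), (353,240) and (276,229). I'll use the cap on the steel band on the board, since the loose one looks bigger, and the grey can without a top. I'll check both in one enlarged crop.

```bash
cat > h.py <<'E'
import numpy as np,cv2,pickle
from scipy.spatial.transform import Rotation as R
def ray(c,u,v):
    f=210/np.tan(np.radians(c["fov_y"]/2))
    d=R.from_quat(c["attitude"]).apply([(u-c["cx"])/f,-(v-c["cy"])/f,-1]);return np.array(c["xyz"]),d
def plane(c,u,v,z):
    o,d=ray(c,u,v);return o+d*(z-o[2])/d[2]
def proj(c,p):
    f=210/np.tan(np.radians(c["fov_y"]/2))
    q=R.from_quat(c["attitude"]).inv().apply(np.array(p)-c["xyz"]);return c["cx"]+f*q[0]/-q[2],c["cy"]-f*q[1]/-q[2]
def tri(c1,p1,c2,p2):
    o1,d1=ray(c1,*p1);o2,d2=ray(c2,*p2)
    s=np.linalg.lstsq(np.c_[d1,-d2],o2-o1,rcond=None)[0]
    a=o1+d1*s[0];b=o2+d2*s[1];return (a+b)/2,np.linalg.norm(a-b)
E
python3 - <<'E'
from h import *
d=pickle.load(open("c0.pkl","rb"));s=d["scene"];t=d["top"]
a=cv2.resize(s["img"][145:280,200:400],(800,540//2*1+0) if 0 else (600,405),interpolation=cv2.INTER_CUBIC)
a=cv2.resize(s["img"][150:275,200:400],(800,500)[0:2] if 0 else (480,300),interpolation=cv2.INTER_CUBIC)
a=cv2.resize(s["img"][155:275,215:385],None,fx=2.5,fy=2.5,interpolation=cv2.INTER_CUBIC)
a=cv2.resize(s["img"][155:275,210:390],(780,520)[:2] if 0 else None,fx=2.5,fy=2.5,interpolation=cv2.INTER_CUBIC)
b=cv2.resize(t["img"][180:295,180:380],None,fx=2.5,fy=2.5,interpolation=cv2.INTER_CUBIC)
W=max(a.shape[1],b.shape[1]);o=np.zeros((a.shape[0]+b.shape[0],W,3),np.uint8)
o[:a.shape[0],:a.shape[1]]=a;o[a.shape[0]:,:b.shape[1]]=b
cv2.imwrite("pics/crop.png",o[:,:,::-1]);print(o.shape)
print("base",proj(t,[0,0,0]),proj(s,[0,0,0]))
for n,u,v,z in[("topcap",216,237,.018+.012+16e-3+.032),("loosecap",217,278,.03),("open",316,225,.103),("full",352,239,.151),("blue",276,229,.1)]:
    p=plane(t,u,v,z);print(n,p.round(3),np.round(proj(s,p),1))
# board corners
for u,v in[(190,192),(254,192),(256,255),(190,257)]:print(plane(t,u,v,.018).round(3))
for u,v in[(304,198),(368,206),(361,268),(297,261)]:print(plane(t,u,v,.008).round(3))
E
```

```text
(588, 500, 3)
base (np.float64(276.3480683885797), np.float64(379.65906750787167)) (np.float64(346.80539034149706), np.float64(165.83981222870503))
topcap [0.488 0.21  0.078] [351.6 219.9]
loosecap [0.347 0.211 0.03 ] [365.7 211.9]
open [ 0.527 -0.137  0.103] [252.4 189. ]
full [ 0.474 -0.251  0.151] [233.4 162.3]
blue [0.513 0.    0.1  ] [289.7 199.2]
[0.662 0.322 0.018]
[0.661 0.084 0.018]
[0.429 0.074 0.018]
[0.422 0.313 0.018]
[ 0.641 -0.101  0.008]
[ 0.61  -0.337  0.008]
[ 0.383 -0.304  0.008]
[ 0.408 -0.074  0.008]
```

View pics/crop.png

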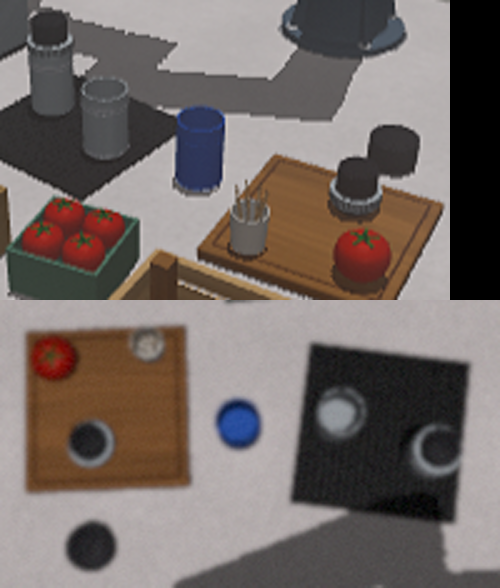

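The crop confirms it: the capped top with the steel band is on the board, the loose cap off the board is visibly bigger, and the grey open can is on the mat with the blue one off it. Next I'll measure the silhouettes.

```bash
cat >> h.py <<'E'
def blob(img,roi,f):
    x0,y0,x1,y1=roi;m=f(img[y0:y1,x0:x1].astype(int)).astype(np.uint8)
    n,l,s,c=cv2.connectedComponentsWithStats(m);i=1+np.argmax(s[1:,4]);b=s[i]
    return (c[i][0]+x0,c[i][1]+y0),(b[0]+x0,b[1]+y0,b[2],b[3],b[4])
dark=lambda a:a.max(2)<75
bright=lambda a:a.min(2)>70
E
python3 - <<'E'
from h import *
d=pickle.load(open("c0.pkl","rb"));s=d["scene"];t=d["top"]
def go(n,rs,fs,rt,ft,z):
    a,ba=blob(s["img"],rs,fs);b,bb=blob(t["img"],rt,ft)
    p,e=tri(s,a,t,b);print(n,np.round(a,1),ba,np.round(b,1),bb,"tri",p.round(4),"gap",e.round(4),"zexp",z,"top-plane",plane(t,*b,z).round(4),"sc-plane",plane(s,*a,z).round(4))
go("cap",(338,212,362,233),dark,(203,224,229,252),dark,.062)
go("loose",(360,203,380,226),dark,(203,266,232,292),dark,.02)
go("open",(238,182,266,222),bright,(302,210,332,242),bright,.0555)
for n,img,r in(("s",s["img"],(238,182,268,222)),):
    print(img[200,236:270].max(1).tolist());print(img[180:225,252].max(1).tolist())
print(t["img"][225,298:335].max(1).tolist())
E
```

```text
cap [353.6 224. ] (np.int32(344), np.int32(212), np.int32(18), np.int32(21), np.int32(267)) [214.4 235.8] (np.int32(208), np.int32(229), np.int32(14), np.int32(15), np.int32(164)) tri [0.4927 0.2186 0.0684] gap 0.0023 zexp 0.062 top-plane [0.4938 0.2186 0.062 ] sc-plane [0.4831 0.2167 0.062 ]
loose [367.7 214.7] (np.int32(360), np.int32(205), np.int32(18), np.int32(21), np.int32(320)) [216.  278.1] (np.int32(207), np.int32(269), np.int32(19), np.int32(19), np.int32(273)) tri [0.3462 0.2174 0.0199] gap 0.0031 zexp 0.02 top-plane [0.3468 0.2159 0.02  ] sc-plane [0.3454 0.2188 0.02  ]
open [252.2 197.8] (np.int32(238), np.int32(182), np.int32(28), np.int32(37), np.int32(721)) [314.6 225.9] (np.int32(307), np.int32(216), np.int32(18), np.int32(19), np.int32(231)) tri [ 0.5285 -0.1359  0.0692] gap 0.0026 zexp 0.0555 top-plane [ 0.5297 -0.1357  0.0555] sc-plane [ 0.5103 -0.1496  0.0555]
[53, 45, 51, 51, 53, 47, 53, 75, 76, 82, 85, 88, 94, 87, 83, 92, 86, 85, 94, 88, 84, 87, 79, 77, 76, 55, 51, 54, 54, 55, 51, 51, 54, 54]
[97, 98, 97, 98, 96, 96, 96, 82, 83, 84, 84, 84, 83, 83, 90, 99, 82, 82, 87, 92, 86, 90, 83, 83, 84, 83, 84, 84, 83, 83, 83, 83, 83, 84, 83, 83, 86, 96, 83, 41, 45, 49, 52, 50, 49]
[174, 158, 108, 62, 33, 30, 33, 36, 65, 99, 133, 148, 152, 152, 157, 151, 155, 153, 157, 151, 153, 150, 144, 118, 81, 57, 72, 81, 59, 40, 31, 32, 29, 33, 27, 32, 33]
```

```bash
python3 - <<'E'
from h import *
d=pickle.load(open("c0.pkl","rb"));s=d["scene"];t=d["top"]
print("open top",a:=blob(t["img"],(303,208,334,244),lambda a:a.max(2)>48),plane(t,*a[0],.0555).round(4))
for r in range(196,216,4):
    x=s["img"][r,236:270].max(1).astype(int);k=np.where(x>65)[0]+236;print(r,k.min(),k.max())
for n,p in[("mouth",[.528,-.137,.103]),("mid",[.528,-.137,.0555]),("cap",[.49,.2155,.062]),("foot",[.528,-.137,.008])]:print(n,np.round(proj(s,p),1),np.round(proj(t,p),1))
g=s["img"].astype(int)
for r in range(214,246,2):print(r,g[r,336:370].sum(1).__floordiv__(3).tolist())
g=t["img"].astype(int)
print()
for r in range(224,252,2):print(r,(g[r,200:232].sum(1)//3).tolist())
E
```

```text
open top ((np.float64(315.81891891891894), np.float64(225.04324324324324)), (np.int32(306), np.int32(215), np.int32(21), np.int32(22), np.int32(370))) [ 0.5329 -0.1399  0.0555]
196 236 269
200 243 260
204 243 260
208 243 260
212 243 261
mouth [252.2 189.2] [316.  224.6]
mid [252.4 201.1] [315.  226.4]
cap [352.4 224.9] [215.3 236.9]
foot [252.6 212.6] [314.1 228.1]
214 [179, 178, 178, 179, 179, 179, 179, 180, 178, 178, 177, 177, 178, 178, 177, 177, 177, 178, 178, 180, 188, 60, 46, 51, 50, 50, 51, 54, 57, 54, 54, 56, 55, 57]
216 [180, 180, 180, 179, 178, 177, 178, 179, 178, 178, 179, 180, 181, 182, 183, 173, 174, 174, 184, 184, 182, 42, 48, 50, 49, 50, 51, 51, 51, 52, 51, 51, 52, 54]
218 [181, 181, 182, 181, 181, 180, 179, 180, 177, 180, 169, 168, 101, 41, 42, 44, 43, 45, 43, 70, 73, 49, 50, 50, 49, 50, 50, 50, 51, 51, 52, 52, 52, 52]
220 [168, 175, 181, 181, 179, 182, 182, 184, 187, 144, 42, 47, 48, 51, 53, 53, 53, 51, 53, 53, 52, 54, 53, 52, 52, 50, 50, 50, 50, 51, 51, 51, 53, 52]
222 [80, 82, 86, 105, 151, 172, 174, 178, 187, 64, 48, 51, 51, 52, 52, 52, 53, 53, 53, 52, 52, 54, 53, 
[... 2850 characters left out ...]
0, 70, 74]
242 [73, 71, 73, 71, 73, 75, 76, 88, 107, 111, 101, 80, 61, 52, 42, 45, 41, 51, 58, 76, 102, 121, 123, 108, 84, 75, 69, 71, 72, 74, 73, 69]
244 [71, 71, 72, 75, 73, 72, 75, 77, 83, 100, 112, 121, 120, 112, 104, 101, 104, 114, 124, 124, 123, 107, 87, 77, 71, 68, 73, 75, 70, 68, 70, 74]
246 [67, 71, 68, 69, 71, 70, 69, 70, 71, 76, 78, 85, 98, 101, 102, 106, 107, 105, 97, 91, 80, 71, 70, 71, 72, 71, 70, 74, 71, 70, 72, 70]
248 [73, 73, 73, 73, 73, 75, 73, 75, 72, 74, 73, 72, 68, 75, 73, 75, 74, 75, 74, 71, 72, 73, 74, 70, 73, 71, 75, 70, 73, 75, 68, 72]
250 [72, 73, 70, 73, 74, 69, 70, 73, 73, 70, 71, 70, 68, 67, 68, 69, 69, 69, 69, 69, 67, 68, 65, 66, 66, 64, 66, 67, 66, 68, 67, 67]
```

>>> drive_tool([
  [[22,-22,0,0,0,0],[22,-22,0,0,0,0],[22,-22,0,0,0,0],[22,-22,0,0,0,0],[22,-22,0,0,0,0],[22,-22,0,0,0,0],[22,-22,0,0,0,0],[22,-22,0,0,0,0]],
], gripper=100)

```text
time: 0.77
position: [0.3026, -0.3741, 0.2443]
tool_rot: [0.989, 0.151, -0.0, -0.0]
ft_force: [-0.0, 0.7, -0.2]
grip_width: 0.0871
grip_force: 0.0
```

>>> drive_tool([
  [[22,-22,0,0,0,0],[22,-22,0,0,0,0],[22,-22,0,0,0,0],[22,-22,0,0,0,0],[22,-22,0,0,0,0],[22,-22,0,0,0,0],[22,-22,0,0,0,0],[22,-22,0,0,0,0]],
])

```text
time: 1.43
position: [0.4178, -0.1536, 0.2444]
tool_rot: [0.988, 0.151, -0.0, -0.0]
ft_force: [0.4, 0.0, 0.1]
grip_width: 0.0873
grip_force: 0.0
```

>>> drive_tool([
  [[20,-37,0,0,0,0],[20,-37,0,0,0,0],[20,-37,0,0,0,0],[20,-37,0,0,0,0],[20,-37,0,0,0,0],[20,-37,0,0,0,0],[20,-37,0,0,0,0],[0,0,0,0,0,0]],
])

```text
time: 2.1
position: [0.4738, 0.1377, 0.2446]
tool_rot: [0.988, 0.155, 0.001, -0.001]
ft_force: [-0.9, 0.0, 0.2]
grip_width: 0.0872
grip_force: 0.0
```

>>> drive_tool([
  [[12.5,-23,30,0,0,0],[12.5,-23,30,0,0,0],[12.5,-23,30,0,0,0],[0,0,0,0,0,0],[0,0,0,0,0,0]],
])

```text
time: 2.52
position: [0.4867, 0.2084, 0.1522]
tool_rot: [0.988, 0.152, -0.003, 0.0]
ft_force: [0.3, 0.3, 0.4]
grip_width: 0.0874
grip_force: 0.0
```

```bash
python3 - <<'E'
from rig import *
from h import *
s=eyes.camera("scene");t=eyes.camera("top");o=sensors.get_obs();print(o["position"])
p=o["position"]
print(np.round(proj(s,p),1),np.round(proj(t,p),1))
a=cv2.resize(s["img"][140:260,290:420],None,fx=4,fy=4,interpolation=cv2.INTER_CUBIC)
b=cv2.resize(t["img"][190:290,170:250],None,fx=3.5,fy=4.8,interpolation=cv2.INTER_CUBIC)
cv2.imwrite("pics/c1.png",np.hstack([a,b])[:,:,::-1])
E
```

```text
[0.48845651 0.20753763 0.15492173]
[353.5 198.9] [212.9 234.4]
```

View pics/c1.png

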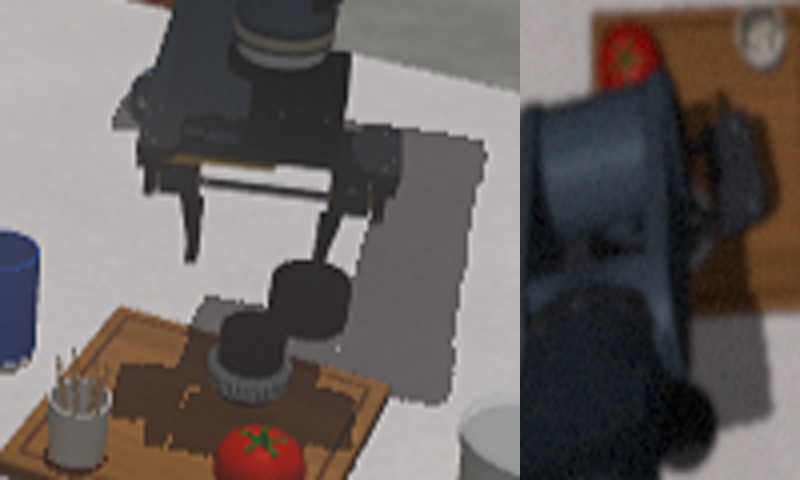

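Scene crop: the fingertips are at about (338,205) and (371,205), centred within 1–2 px over the cap axis at about 352.6. That matches the estimate, so I go down.

>>> drive_tool([
  [[2.5,-7,0,0,0,0],[0,0,20,0,0,0],[0,0,20,0,0,0],[0,0,20,0,0,0],[0,0,20,0,0,0],[0,0,22,0,0,0],[0,0,0,0,0,0],[0,0,0,0,0,0]],
])

```text
time: 3.28
position: [0.4889, 0.2151, 0.0532]
tool_rot: [0.989, 0.151, 0.0, -0.0]
ft_force: [0.6, -0.1, -0.4]
grip_width: 0.0868
grip_force: 0.0
```

>>> drive_tool([
  [[0,0,0,0,0,0],[0,0,0,0,0,0],[0,0,0,0,0,0],[0,0,0,0,0,0],[0,0,0,0,0,0],[0,0,0,0,0,0],[0,0,0,0,0,0],[0,0,0,0,0,0]],
], gripper=40, squeeze=25)

```text
time: 3.95
position: [0.4892, 0.2159, 0.0536]
tool_rot: [0.988, 0.151, 0.001, -0.0]
ft_force: [-1.2, -1.0, 6.5]
grip_width: 0.065
grip_force: 25.0
```

>>> drive_tool([
  [[0,0,-5,0,0,0],[0,0,-10,0,0,0],[0,0,-15,0,0,0],[0,0,-20,0,0,0],[0,0,-20,0,0,0],[0,0,0,0,0,0],[0,0,0,0,0,0]],
])

```text
time: 4.53
position: [0.4892, 0.2158, 0.1237]
tool_rot: [0.988, 0.151, 0.001, -0.0]
ft_force: [0.2, -0.4, -1.5]
grip_width: 0.0655
grip_force: 25.0
```

```bash
python3 - <<'E'
from rig import *
from h import *
s=eyes.camera("scene");o=sensors.get_obs();print(o["position"],o["ft_force"],o["moment"],o["grip_width"])
a=cv2.resize(s["img"][140:260,290:420],None,fx=5,fy=5,interpolation=cv2.INTER_CUBIC)
cv2.imwrite("pics/c2.png",a[:,:,::-1])
E
```

```text
[0.48833632 0.21557768 0.12266366] [-1.17762481  0.57754368 -2.14879552] [-0.0162375  -0.0442758   0.00364402] 0.06502225338936282
```

View pics/c2.png

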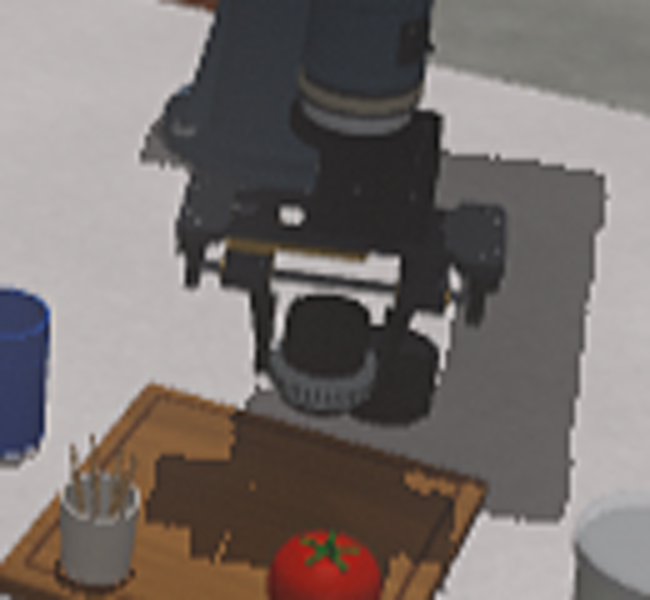

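```bash
python3 - <<'E'
from rig import *
from h import *
s=eyes.camera("scene");o=sensors.get_obs();p=o["position"]
for z in(-.023,-.015,-.007,.025):print("rel",z,np.round(proj(s,p+[0,0,z]),1))
print("orig", np.round(proj(s,[.489,.2155,.062]),1),np.round(proj(s,[.489,.2155,.030]),1))
g=s["img"].astype(int).sum(2)//3
for r in range(196,224):print(r,g[r,338:372].tolist())
E
```

```text
rel -0.023 [353.9 214.8]
rel -0.015 [354.2 212.7]
rel -0.007 [354.5 210.5]
rel 0.025 [355.7 201.8]
orig [352.5 224.7] [351.4 232.9]
196 [48, 48, 48, 49, 48, 48, 120, 139, 125, 120, 101, 104, 87, 75, 64, 69, 54, 53, 49, 47, 46, 44, 46, 63, 74, 73, 105, 140, 140, 148, 177, 107, 39, 43]
197 [56, 45, 46, 48, 47, 45, 150, 185, 190, 185, 168, 172, 157, 146, 140, 123, 112, 112, 106, 108, 84, 70, 64, 67, 52, 51, 48, 44, 45, 43, 50, 52, 43, 46]
198 [137, 102, 43, 46, 48, 40, 102, 147, 190, 187, 189, 193, 178, 176, 179, 152, 153, 154, 145, 150, 113, 123, 141, 139, 128, 114, 100, 103, 80, 67, 69, 57, 42, 44]
199 [192, 175, 38, 43, 45, 41, 49, 122, 191, 188, 174, 174, 96, 52, 32, 32, 33, 34, 33, 61, 58, 142, 179, 180, 196, 181, 168, 170, 151, 143, 119, 47, 43, 45]
200 [187, 197, 38, 43, 44, 42, 36, 130, 192, 183, 95, 31, 36, 38, 40, 40, 40, 40, 39, 38, 37, 34, 38, 96, 175, 188, 188, 188, 191, 187, 152, 43, 44, 44]
201 [185, 194, 47, 41, 44, 43, 37, 159, 193, 156, 32, 39, 41, 42, 42, 42, 43, 42, 42, 39, 41, 40, 37, 34, 53, 169, 189, 188, 193, 137, 102, 39, 45, 43]
202 [186, 193, 86, 40, 44, 43, 3
[... 2461 characters left out ...]
4, 90, 93, 95, 96, 96, 97, 51, 60, 75, 61, 88, 56, 85, 56, 85, 57, 77, 61, 75, 71, 58, 73, 62, 67, 39, 41, 41, 40, 41, 40, 43, 41]
220 [192, 88, 93, 96, 98, 98, 98, 98, 76, 51, 62, 61, 81, 61, 82, 65, 79, 66, 74, 73, 70, 80, 57, 63, 48, 39, 40, 41, 42, 41, 41, 42, 42, 41]
221 [178, 85, 94, 99, 99, 99, 98, 98, 101, 77, 54, 44, 50, 58, 79, 70, 71, 71, 62, 70, 68, 71, 49, 51, 38, 40, 41, 40, 41, 41, 40, 40, 41, 41]
222 [50, 58, 80, 90, 92, 94, 94, 99, 98, 101, 88, 68, 59, 54, 39, 44, 44, 45, 45, 51, 45, 64, 39, 37, 40, 40, 41, 39, 41, 40, 41, 40, 42, 42]
223 [50, 54, 52, 54, 60, 68, 75, 92, 90, 96, 100, 100, 94, 86, 69, 71, 69, 67, 69, 77, 75, 99, 67, 54, 40, 42, 39, 41, 40, 40, 41, 40, 40, 40]
```

The top is held level with the cap on (crop centre about (325,350)) and hasn't slipped. I'll raise it and carry it over.

>>> drive_tool([
  [[0,0,-10,0,0,0],[0,0,-20,0,0,0],[0,0,-20,0,0,0],[0,0,-18,0,0,0],[-2,10,-10,0,0,0],[-4,20,0,0,0,0],[-4,22,0,0,0,0],[-4,22,0,0,0,0]],
])

```text
time: 5.3
position: [0.4968, 0.1396, 0.2003]
tool_rot: [0.988, 0.152, -0.001, 0.0]
ft_force: [0.2, -0.5, -2.6]
grip_width: 0.0653
grip_force: 25.0
```

>>> drive_tool([
  [[-4,22,0,0,0,0],[-4,22,0,0,0,0],[-4,22,0,0,0,0],[-4,22,0,0,0,0],[-4,22,0,0,0,0],[-4,22,0,0,0,0],[-4,22,0,0,0,0],[-4,22,0,0,0,0]],
])

```text
time: 5.97
position: [0.5186, -0.0384, 0.1999]
tool_rot: [0.989, 0.151, -0.001, -0.0]
ft_force: [0.4, -0.4, -1.2]
grip_width: 0.0654
grip_force: 25.0
```

>>> drive_tool([
  [[-4,22,0,0,0,0],[-4,22,0,0,0,0],[-4,22,0,0,0,0],[-4,18,0,0,0,0],[-4,10,0,0,0,0],[0,0,0,0,0,0],[0,0,0,0,0,0],[0,0,0,0,0,0]],
])

```text
time: 6.63
position: [0.5277, -0.1313, 0.2002]
tool_rot: [0.988, 0.151, -0.001, -0.001]
ft_force: [-0.4, 0.5, -1.9]
grip_width: 0.0654
grip_force: 25.0
```

>>> drive_tool([
  [[-1.5,5,10,0,0,0],[0,0,15,0,0,0],[0,0,15,0,0,0],[0,0,12,0,0,0],[0,0,0,0,0,0],[0,0,0,0,0,0]],
])

```text
time: 7.13
position: [0.528, -0.1366, 0.1476]
tool_rot: [0.988, 0.152, -0.001, -0.001]
ft_force: [-0.1, 0.5, -1.4]
grip_width: 0.0655
grip_force: 25.0
```

```bash
python3 - <<'E'
from rig import *
from h import *
s=eyes.camera("scene");t=eyes.camera("top");o=sensors.get_obs();p=o["position"];print(p)
for z in(-.035,-.023,-.007,.025):print("rel",z,np.round(proj(s,p+[0,0,z]),1))
a=cv2.resize(s["img"][155:225,205:305],None,fx=7,fy=7,interpolation=cv2.INTER_CUBIC)
cv2.imwrite("pics/c3.png",a[:,:,::-1]);cv2.imwrite("pics/s3.png",s["img"][:,:,::-1])
g=s["img"].astype(int).sum(2)//3
for r in range(162,222,2):print(r,g[r,236:270].tolist())
E
```

```text
[ 0.52898401 -0.13736996  0.14889655]
rel -0.035 [251.9 186.5]
rel -0.023 [251.9 183.4]
rel -0.007 [251.8 179.2]
rel 0.025 [251.6 170.7]
162 [46, 46, 58, 46, 44, 36, 168, 195, 192, 193, 193, 193, 194, 194, 195, 186, 177, 178, 162, 177, 189, 188, 189, 191, 197, 170, 42, 48, 50, 49, 50, 50, 50, 50]
164 [47, 59, 61, 61, 60, 56, 51, 47, 69, 74, 84, 108, 134, 143, 138, 174, 175, 177, 175, 177, 177, 183, 183, 188, 146, 41, 48, 49, 50, 50, 51, 50, 51, 50]
166 [47, 50, 58, 43, 40, 35, 140, 152, 137, 138, 133, 129, 109, 104, 106, 81, 74, 64, 64, 51, 51, 48, 48, 53, 45, 47, 50, 50, 52, 50, 51, 51, 49, 68]
168 [43, 44, 43, 44, 41, 35, 134, 179, 190, 188, 187, 189, 191, 177, 179, 178, 178, 179, 178, 182, 188, 173, 174, 174, 56, 46, 49, 50, 50, 50, 51, 50, 54, 65]
170 [46, 78, 41, 42, 44, 43, 37, 111, 195, 182, 141, 92, 34, 35, 38, 40, 40, 42, 40, 38, 37, 34, 70, 180, 110, 107, 52, 49, 50, 50, 48, 45, 38, 132]
172 [161, 101, 39, 42, 45, 46, 37, 103, 204, 48, 38, 42, 44, 43, 44, 43, 45, 45, 44, 45, 45, 45, 43, 37, 155, 149, 40, 45, 45, 42, 73, 201, 182, 190]
174 [69, 59, 48, 42, 44, 45, 37, 119, 1
[... 2731 characters left out ...]
, 43, 43, 43, 43, 42, 41, 70, 79, 81, 82, 83, 85, 86, 85, 84, 85, 87, 86, 85, 83, 81, 81, 78, 77, 60, 42, 44, 45, 45, 46, 45, 46, 47]
214 [42, 42, 41, 43, 43, 43, 41, 54, 83, 81, 82, 83, 85, 85, 85, 85, 85, 86, 86, 85, 81, 81, 81, 81, 80, 48, 44, 44, 44, 45, 45, 45, 45, 45]
216 [42, 41, 42, 42, 42, 43, 42, 40, 55, 78, 85, 87, 87, 86, 87, 85, 87, 88, 88, 89, 85, 86, 83, 68, 43, 43, 45, 44, 45, 44, 44, 45, 46, 58]
218 [41, 43, 42, 43, 42, 41, 42, 42, 42, 42, 40, 44, 65, 68, 87, 86, 87, 87, 68, 55, 54, 40, 41, 41, 43, 44, 44, 44, 42, 42, 48, 79, 102, 99]
220 [42, 42, 43, 43, 43, 42, 42, 44, 42, 43, 43, 42, 43, 42, 42, 42, 42, 42, 43, 43, 42, 45, 43, 43, 43, 43, 40, 50, 79, 101, 100, 98, 97, 97]
```

View pics/c3.png

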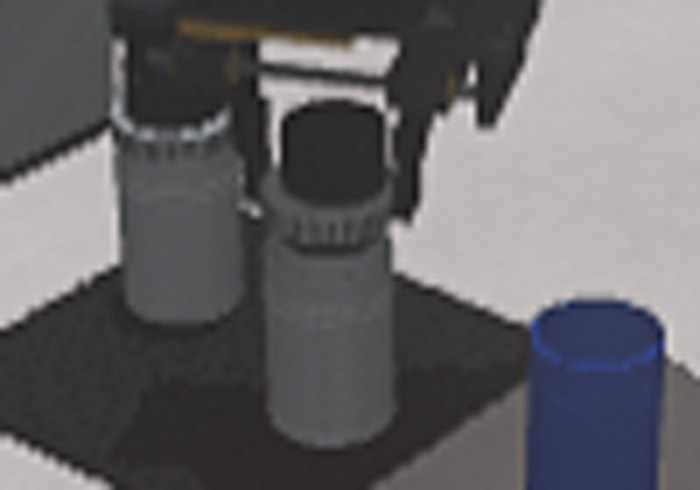

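```bash
python3 - <<'E'
from h import *
d=pickle.load(open("c0.pkl","rb"));s=d["scene"]
im=cv2.imread("pics/s3.png").astype(int).sum(2)//3;i0=s["img"].astype(int).sum(2)//3
print("c0",list(zip(range(184,222),i0[184:222,250:254].mean(1).astype(int).tolist())))
print("s3",list(zip(range(166,222),im[166:222,250:254].mean(1).astype(int).tolist())))
c=np.array([.5285,-.137,0]);v=s["xyz"]-c;v[2]=0;v/=np.linalg.norm(v);print("view dir",v)
r=lambda z,rad:np.round(proj(s,c+v*rad+[0,0,z]),1)[1]
print("rim back/front",r(.103,-.032),r(.103,.032),"innerback",r(.103,-.0285),"foot front",r(.008,.032))
z=.1485
print("band bottom front",r(z-.023,.033),"band top front",r(z-.007,.033),"cap rim front",r(z-.007,.0255),"cap top back",r(z+.025,-.0255),"plug front",r(z-.035,.0235))
E
```

```text
c0 [(184, 93), (185, 97), (186, 100), (187, 80), (188, 81), (189, 81), (190, 81), (191, 81), (192, 81), (193, 80), (194, 90), (195, 101), (196, 80), (197, 81), (198, 84), (199, 88), (200, 84), (201, 89), (202, 80), (203, 81), (204, 81), (205, 81), (206, 81), (207, 81), (208, 81), (209, 81), (210, 81), (211, 81), (212, 81), (213, 81), (214, 81), (215, 80), (216, 83), (217, 92), (218, 83), (219, 38), (220, 43), (221, 49)]
s3 [(166, 81), (167, 154), (168, 178), (169, 73), (170, 40), (171, 43), (172, 44), (173, 45), (174, 45), (175, 45), (176, 44), (177, 45), (178, 45), (179, 44), (180, 44), (181, 44), (182, 43), (183, 44), (184, 61), (185, 86), (186, 86), (187, 75), (188, 76), (189, 71), (190, 45), (191, 58), (192, 88), (193, 85), (194, 86), (195, 86), (196, 85), (197, 84), (198, 88), (199, 93), (200, 87), (201, 91), (202, 84), (203, 85), (204, 85), (205, 85), (206, 85), (207, 85), (208, 85), (209, 85), (210, 84), (211, 85), (212, 85), (213, 85), (214, 85), (215, 84), (216, 86), (217, 92), (218, 86), (219, 39), (220, 42), (221, 42)]
view dir [0.83199285 0.55478635 0.        ]
rim back/front 184.6 194.1 innerback 185.1 foot front 217.7
band bottom front 188.4 band top front 184.2 cap rim front 183.1 cap top back 167.3 plug front 190.1
```

The top hangs just above the mouth (crop (328,230)), aligned with the can to about 1–2 mm, which is within the 5 mm entry play. I'll lower it slowly.

>>> drive_tool([
  [[0,0,3,0,0,0],[0,0,3,0,0,0],[0,0,3,0,0,0],[0,0,3,0,0,0],[0,0,2,0,0,0],[0,0,0,0,0,0]],
], squeeze=15)

```text
time: 7.73
position: [0.5282, -0.1375, 0.134]
tool_rot: [0.988, 0.151, -0.0, -0.0]
ft_force: [-0.4, 0.8, -2.2]
grip_width: 0.0652
grip_force: 15.0
```

>>> drive_tool([
  [[0,0,2,0,0,0],[0,0,2,0,0,0],[0,0,1,0,0,0],[0,0,0,0,0,0],[0,0,0,0,0,0]],
])

```text
time: 8.15
position: [0.5285, -0.1375, 0.1295]
tool_rot: [0.988, 0.151, -0.0, -0.0]
ft_force: [-1.5, -0.7, -1.1]
grip_width: 0.0655
grip_force: 15.0
```

>>> drive_tool([
  [[0,0,1,0,0,0],[0,0,1,0,0,0],[0,0,0,0,0,0],[0,0,0,0,0,0]],
])

```text
time: 8.48
position: [0.5285, -0.1376, 0.1275]
tool_rot: [0.988, 0.151, -0.0, -0.0]
ft_force: [-0.5, -0.8, -1.4]
grip_width: 0.0659
grip_force: 15.0
```

>>> drive_tool([
  [[0,0,1,0,0,0],[0,0,0,0,0,0],[0,0,0,0,0,0]],
])

```text
time: 8.73
position: [0.5287, -0.1376, 0.1267]
tool_rot: [0.988, 0.151, 0.0, 0.0]
ft_force: [0.5, -0.6, -1.2]
grip_width: 0.0659
grip_force: 15.0
```

>>> drive_tool([
  [[0,0,0.7,0,0,0],[0,0,0,0,0,0],[0,0,0,0,0,0]],
])

```text
time: 8.98
position: [0.5287, -0.1376, 0.1266]
tool_rot: [0.988, 0.151, 0.0, 0.0]
ft_force: [-1.3, 1.3, 5.4]
grip_width: 0.066
grip_force: 15.0
```

>>> drive_tool([
  [[0,0,0.7,0,0,0],[0,0,0,0,0,0],[0,0,0,0,0,0]],
])

```text
time: 9.23
position: [0.5288, -0.1377, 0.1266]
tool_rot: [0.988, 0.151, 0.0, 0.0]
ft_force: [-1.9, 0.5, 10.7]
grip_width: 0.0656
grip_force: 15.0
```

Contact at the expected height, with the band resting on the rim. I'll ease off the load and release.

>>> drive_tool([
  [[0,0,-0.7,0,0,0],[0,0,0,0,0,0]],
], squeeze=4)

```text
time: 9.4
position: [0.5288, -0.1376, 0.1265]
tool_rot: [0.988, 0.151, 0.0, 0.0]
ft_force: [-1.7, 1.1, 6.2]
grip_width: 0.0657
grip_force: 4.0
```

>>> drive_tool([
  [[0,0,0,0,0,0],[0,0,0,0,0,0],[0,0,0,0,0,0],[0,0,0,0,0,0],[0,0,0,0,0,0],[0,0,0,0,0,0]],
], gripper=98)

```text
time: 9.9
position: [0.5285, -0.1376, 0.1256]
tool_rot: [0.988, 0.151, -0.0, -0.0]
ft_force: [-0.5, 0.4, 0.1]
grip_width: 0.0847
grip_force: 0.0
```

```bash
python3 - <<'E'
from rig import *
from h import *
s=eyes.camera("scene");o=sensors.get_obs();print(o["position"],o["grip_width"],o["ft_force"])
a=cv2.resize(s["img"][155:225,205:305],None,fx=7,fy=7,interpolation=cv2.INTER_CUBIC)
cv2.imwrite("pics/c4.png",a[:,:,::-1])
im=s["img"].astype(int).sum(2)//3
print("s4",list(zip(range(166,222),im[166:222,250:254].mean(1).astype(int).tolist())))
for r in(178,182,190,204,210):print(r,im[r,238:266].tolist())
c=np.array([.5285,-.137,0]);v=s["xyz"]-c;v[2]=0;v/=np.linalg.norm(v)
r=lambda z,rad:np.round(proj(s,c+v*rad+[0,0,z]),1)[1]
z=.126
print("band bottom front",r(z-.023,.033),"band top front",r(z-.007,.033),"cap rim front",r(z-.007,.0255),"cap top back",r(z+.025,-.0255))
E
```

```text
[ 0.5285493  -0.13756463  0.12567441] 0.08513554584248703 [-0.32708164  0.19255455 -0.2023623 ]
s4 [(166, 84), (167, 148), (168, 185), (169, 189), (170, 173), (171, 60), (172, 80), (173, 138), (174, 152), (175, 36), (176, 43), (177, 45), (178, 45), (179, 45), (180, 44), (181, 44), (182, 44), (183, 44), (184, 44), (185, 44), (186, 44), (187, 43), (188, 43), (189, 51), (190, 76), (191, 83), (192, 74), (193, 70), (194, 77), (195, 87), (196, 85), (197, 85), (198, 88), (199, 92), (200, 86), (201, 91), (202, 84), (203, 85), (204, 85), (205, 85), (206, 85), (207, 85), (208, 85), (209, 84), (210, 85), (211, 84), (212, 84), (213, 85), (214, 85), (215, 85), (216, 86), (217, 92), (218, 86), (219, 38), (220, 41), (221, 42)]
178 [46, 39, 84, 193, 186, 190, 158, 35, 41, 44, 44, 45, 44, 45, 46, 46, 46, 45, 46, 46, 41, 31, 198, 190, 192, 192, 67, 45]
182 [45, 41, 59, 199, 189, 193, 154, 37, 43, 44, 45, 43, 44, 43, 45, 45, 45, 45, 46, 46, 44, 36, 160, 190, 191, 118, 42, 46]
190 [78, 69, 49, 47, 64, 63, 72, 80, 83, 85, 86, 86, 76, 75, 76, 77, 87, 87, 81, 85, 80, 71, 59, 118, 199, 120, 41, 40]
204 [50, 52, 52, 50, 48, 77, 79, 81, 82, 83, 84, 85, 85, 85, 85, 87, 86, 84, 82, 81, 81, 79, 77, 55, 51, 52, 51, 52]
210 [42, 42, 48, 47, 47, 66, 79, 81, 82, 82, 84, 85, 85, 85, 85, 87, 86, 84, 83, 80, 81, 78, 78, 55, 43, 45, 45, 46]
band bottom front 194.2 band top front 190.1 cap rim front 189.0 cap top back 173.2
```

View pics/c4.png

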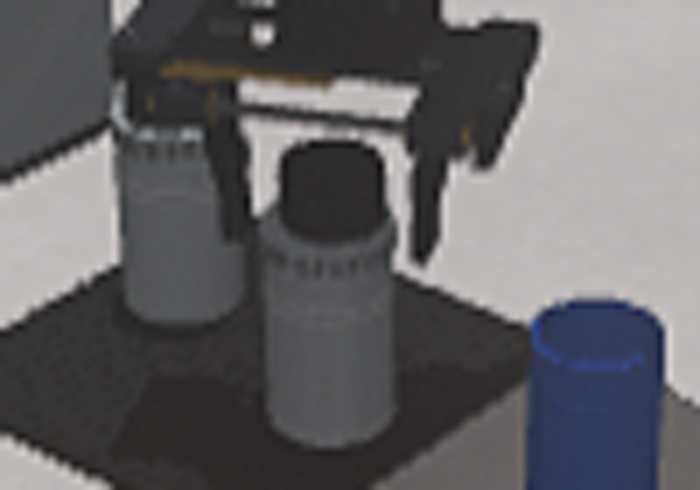

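The top is seated level (band front edge at row ~195, cap top at row ~175, both as predicted). The fingers are open around it and clear. Next I rise to cap height and grip lightly.

>>> drive_tool([
  [[0,0,-5,0,0,0],[0,0,-8,0,0,0],[0,0,-8,0,0,0],[0,0,0,0,0,0],[0,0,0,0,0,0]],
])

```text
time: 10.37
position: [0.5292, -0.1379, 0.1479]
tool_rot: [0.988, 0.151, 0.001, 0.001]
ft_force: [-0.2, -1.1, -0.4]
grip_width: 0.0854
grip_force: 0.0
```

>>> drive_tool([
  [[0,0,0,0,0,0],[0,0,0,0,0,0],[0,0,0,0,0,0],[0,0,0,0,0,0],[0,0,0,0,0,0],[0,0,0,0,0,0],[0,0,0,0,0,0],[0,0,0,0,0,0]],
], gripper=35, squeeze=6)

```text
time: 11.03
position: [0.5285, -0.1375, 0.1467]
tool_rot: [0.988, 0.151, -0.0, -0.0]
ft_force: [-0.7, 0.5, -0.2]
grip_width: 0.0503
grip_force: 6.0
```

>>> drive_tool([
  [[0,0,-2,0,0,0],[0,0,-4,0,0,0],[0,0,-4,0,0,0],[0,0,-4,0,0,0],[0,0,-4,0,0,0],[0,0,-4,0,0,0],[0,0,-4,0,0,0],[0,0,0,0,0,0]],
])

```text
time: 11.7
position: [0.5291, -0.1378, 0.1739]
tool_rot: [0.988, 0.151, 0.001, 0.001]
ft_force: [0.2, -0.0, -0.1]
grip_width: 0.0506
grip_force: 6.0
```

>>> drive_tool([
  [[0,0,-10,0,0,0],[0,0,-14,0,0,0],[0,0,-14,0,0,0],[0,0,-14,0,0,0],[0,0,-14,0,0,0],[0,0,-14,0,0,0],[0,0,-8,0,0,0],[0,0,0,0,0,0]],
])

```text
time: 12.37
position: [0.5297, -0.138, 0.2631]
tool_rot: [0.988, 0.151, 0.002, 0.001]
ft_force: [0.6, -1.7, -0.3]
grip_width: 0.0502
grip_force: 6.0
```

```bash
python3 - <<'E'
from rig import *
from h import *
s=eyes.camera("scene");o=sensors.get_obs();print(o["position"],o["grip_width"],o["grip_force"],o["ft_force"])
a=cv2.resize(s["img"][120:225,200:310],None,fx=5.6,fy=5.6,interpolation=cv2.INTER_CUBIC)
cv2.imwrite("pics/c5.png",a[:,:,::-1])
E
```

```text
[ 0.52897761 -0.13773971  0.26185475] 0.050855955353411184 5.9917782501634065 [-0.00245776  0.83753998 -1.51503179]
```

View pics/c5.png

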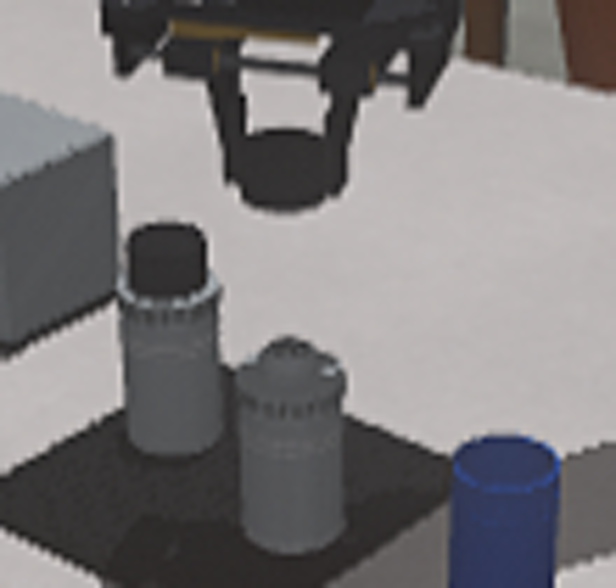

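The cap is held upright at crop (285,170), clear above the shaker. The top is seated and level at (290,375), with the crown showing, and the other items are undisturbed. I'll settle briefly and hand in.

>>> drive_tool([
  [[0,0,0,0,0,0],[0,0,0,0,0,0],[0,0,0,0,0,0]],
], squeeze=8)

```text
time: 12.67
position: [0.528, -0.1373, 0.2599]
tool_rot: [0.988, 0.151, -0.001, -0.001]
ft_force: [-0.7, -0.3, -0.6]
grip_width: 0.0503
grip_force: 8.0
```

```bash
python3 -c "
from rig import ticket
print(ticket.hand_in())"
```

```text
the job is handed in; nothing more can be done
None
```

The sprinkler top is seated on the open shaker, the cap is held upright about 95 mm above it, and the job was handed in at 12.7 s; the hand-in returned no verdict.

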